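Set a dish under the pump bottle and work the pump

ROBOT

A 7-joint arm with a two-finger parallel gripper is mounted at the origin on the work surface. World frame = base frame: x ahead of the robot, y to its left, z up, the work surface at z = 0. Lengths are in m, angles in rad, forces in N, time in s.
With the tool pointing down it reaches from about 0.425 to 0.875 m from the base axis. Payload 4.7 kg.
Tool frame: the origin (TCP) lies between the finger pads; the fingertips stand 14 mm ahead of it and the grasp point (between the pads) lies 5 mm behind it; z points along the fingers, y is the line along which they close (so a half turn about z gives the same grasp; the last joint's range is limited). The gripper opens to 87 mm and grips with 3 to 60 N. Pads are 19 mm wide; open, the fingers measure 117 mm over their backs; the gripper's body (75 mm by 190 mm) begins 51 mm behind the grasp point.
Start: joints at [1.197, 0.321, -0.07, 1.45, 0.023, 1.371, -0.057], TCP at [0.246, -0.602, 0.237] pointing down, gripper open.
Joint ranges: [-2.86, 2.86], [-0.3, 2.09], [-1.38, 1.24], [0.06, 2.45], [-1.56, 4.7], [0.09, 2.05], [-2.69, 2.69]. Speed limits (rad/s): [2.57, 2.57, 3.14, 3.14, 3.14, 3.14, 3.14].

INTERFACE

Orientations are given as a rotation vector (axis times angle).
In Python, from bench import get_state, get_image, camera_params, close_job gives the robot as it stands. The module is installed in compiled form; this text tells all that it offers.
- The arm moves only by the tool arm_command, never from a script. Its argument "motion" is a list of rows, each a list of 5 numbers: the finger opening in mm, from 0 to 87, then the shift along the tool's x, y, z in mm, then the turn about the tool's z in degrees. In form: [[gripper, x, y, z, spin], ...]. A call has 1 to 5 rows; each row is the pose to reach, as a shift and turn from the pose commanded when the call began, along the tool's axes at that moment; what a row does not reach only later rows make up. A row lasts 1/12 s, in which the tool goes at most 41.7 mm and 7.16 degrees, less where a joint would pass 70% of its speed; a pose out of reach is approached as far as the arm can. A call with a gripper value outside its range is refused whole. The fingers move at their own pace and stop on an object; "newtons" is the grip in N (left out, the last holds). Time passes only in rows, so rows that repeat a pose let the fingers close. It gives the time, the measured TCP pose, the force, the opening and the grip force at its end, in the units of the state.
- get_state(): the state, without advancing time (a new reading comes with each control period).
- get_image(name): name is "scene" or "top" or "wrist"; returns (picture, depth): 420x560x3 uint8, red, green, blue; 420x560 float32, m along the optical axis (not along the pixel's ray), 0 where there is no reading.
- camera_params(name): a dict with "intrinsics" (3x3 intrinsics, pixels), "extrinsics" (4x4, takes a point from camera to world coordinates). Camera axes: x right, y down, z forward; pixel columns grow to the right and rows downward; lengths in m; the calibration is good to about 2 mm. A picture is of the moment at which its call begins: read the wrist's pose just before it. camera_params takes no time and is no camera call; for the wrist camera it gives the pose at the moment of the call.
- close_job(): hands the job in; it is judged then, once.
The state is a dict: "time": time; "joint_positions": joint angles; "qd": joint speeds; "joint_torque": joint torques, N m; "position": TCP position; "tool_rot": TCP orientation; "ft_force": force on the tool from outside, world axes, zero at the start; "torque": the same for the moment, N m; "grip_width": opening from 0.0 (shut) to 1.0 (fully open); "grip_force": force on a finger pad.
Only numpy, scipy, OpenCV 4.12 (cv2) and the standard library are available. Lean on these libraries where they do the work, as an engineer would, in place of code of your own. Each camera call takes 0.05 s, during which the arm holds its last target. There are 200 camera calls.

TASK

Lift the top dish off the stack of nested metal dishes and stand it upright on the desk so that the pump bottle's spout ends well over the inside of the dish. Once the dish stands there released, press the pump head fully down and let it spring back up; do not work the pump before the dish is in place. Leave the other two dishes stacked where they are, and do not move the flask, the stapler or the pen cup.

Things in the scene. Friction and masses are not known exactly. Their poses are not given: they have to be found in the camera images.
- dish_top: top one of three identical nested round metal dishes, 46 mm high, 100 g. Origin: centre of the underside, z up, yaw means nothing. Foot 52 mm across, 12 mm high; cone flaring from 76 to 108 mm across; rolled rim 36 to 46 mm up, 118 mm outer, 102 mm inner diameter (8 mm wide, easily pinched from above). Inner floor 16 mm up. Nested 16 mm apart: 6 mm free between rims
- dish_mid: the middle dish of the stack, same shape and origin; it stays
- dish_low: the lowest dish of the stack, standing on the desk, same shape and origin; it stays
- pump_bottle: white round pump bottle fixed to the desk by a dark metal foot. Origin: centre of the foot's underside on the desk, z up, its own -x is the side to which the spout points. Foot 76 mm across and 10 mm high, bottle 56 mm across up to 115 mm high, collar 30 mm across from 140 to 155 mm high; the pump head sits above
- pump_top (a point): centre of the flat round top of the grey pump head (32 mm across, 12 mm thick), on the bottle's axis, 184 mm above the desk when up; moves down with the head
- spout_tip (a point): outlet at the end of the spout, a 9 mm thick grey bar standing out from the pump head: 65 mm from the bottle's axis, 164 mm above the desk when up; moves down with the head
- pump_head (a joint): how far the pump head is pressed: 0 up, 0.014 m fully down; spring, about 2 N to start and 6 N at the bottom
- flask: bystander: flat clear glass flask with red cap, 32 x 62 mm, 137 mm high; origin at the centre of its underside
- stapler: bystander: black stapler 130 x 36 mm, 48 mm high, long along its x; origin at the centre of its underside
- pen_cup: bystander: black pen cup 72 mm across, 95 mm high, pens reaching 140 mm; origin at the centre of its underside
There are look-alikes about, which are no part of the job. Leave any pink or turquoise look-alike of the dish_low alone.

How it is judged:
On the way, in this order (a step that is already met when the one before it is completed fails the run):
1. the top dish stands released on the desk with the spout over its inside (horizontal distance between dish_top and spout_tip below 0.045 m and height (world z) of dish_top below 0.006 m and angle between dish_top's own z axis and vertical below 0.12 rad and contact force between the fingers and dish_top below 0.3 N), for 0.2 s.
2. the pump head is pressed down (at least 10 of its 14 mm) with the dish standing under the spout (value of joint pump_head above 0.01 m and horizontal distance between dish_top and spout_tip below 0.045 m and height (world z) of dish_top below 0.006 m), for 0.05 s.
At the end, for the whole second after the job is handed in: Top dish upright (0.12 rad), released and still on the desk (within 6 mm), centre within 45 mm sideways of the spout's end; pump head back up (3 mm); the other two dishes upright (0.15 rad) and, like flask, stapler and pen cup, within 30 mm of their start (all of step 1 and linear speed of dish_top below 0.02 m/s and value of joint pump_head below 0.003 m and distance of each of dish_low, dish_mid, flask, stapler, pen_cup from where it was at the start of the episode below 0.03 m and angle between each of dish_low, dish_mid's own z axis and vertical below 0.15 rad); the robot touches nothing.
It fails at once if the pump is worked (pressed more than 8 mm) while the dish is not under the spout on the desk (value of joint pump_head above 0.008 m and (horizontal distance between dish_top and spout_tip above 0.05 m or height (world z) of dish_top above 0.01 m)).
It fails at once if one of the other two dishes is moved more than 50 mm (distance of any of dish_low, dish_mid from where it was at the start of the episode above 0.05 m).
It fails at once if the flask, stapler or pen cup is moved more than 40 mm or tipped (distance of any of flask, stapler, pen_cup from where it was at the start of the episode above 0.04 m or angle between any of flask, stapler, pen_cup's own z axis and vertical above 0.5 rad).
It also fails if it takes over 54 s, if anything falls off the work surface, if the arm or the gripper's body presses on something with over 40 N, if the wrist force passes 120 N, or if a joint passes its speed limit or range.

## Working session

There is one attempt and no reset: what is moved stays moved. The work goes in short steps, Python scripts to look and compute and a tool call to move; the robot and the scene stay as the last step left them, time stands still between calls to the robot, and variables do not carry over. Pictures are saved under pics/ and viewed, at most 10 in all, crops included, and the job is handed in when it is done.

Besides the shell and the picture viewer there is one more tool, called after "Request:" as a command line: name --pt "numbers of a row" for each row, then --argument value for the rest. arm_command: Moves the arm, as the interface text tells. Its arguments: {"type":"object","properties":{"motion":{"type":"array"},"newtons":{"type":"number"}},"required":["motion"]}

```bash
mkdir -p pics; cat > h.py <<'E'
import numpy as np,cv2
from bench import *
def snap(n,f):
    p=camera_params(n); im,d=get_image(n); np.savez(f,im=im,d=d,K=p['intrinsics'],E=p['extrinsics']); cv2.imwrite(f'pics/{f}.png',im[:,:,::-1]); return im,d,p['intrinsics'],p['extrinsics']
def cloud(d,K,E):
    v,u=np.mgrid[:d.shape[0],:d.shape[1]]
    P=np.stack([(u-K[0,2])/K[0,0]*d,(v-K[1,2])/K[1,1]*d,d],-1)
    W=P@E[:3,:3].T+E[:3,3]; W[d==0]=np.nan; return W
E
python3 - <<'E'
from h import *
a=snap('scene','s0');b=snap('top','t0')
for x in(a,b): print(x[2],x[3].round(3))
s=get_state();print(s)
cv2.imwrite('pics/both.png',cv2.resize(np.hstack([a[0],b[0]])[:,:,::-1],(800,300)))
E
```

```text
[[451.56767731   0.         279.79085969]
 [  0.         451.56767731 206.71938797]
 [  0.           0.           1.        ]] [[-0.816  0.374 -0.44   1.145]
 [ 0.577  0.517 -0.632  0.721]
 [-0.009 -0.77  -0.638  0.861]
 [ 0.     0.     0.     1.   ]]
[[434.38614846   0.         280.3933614 ]
 [  0.         434.38614846 211.41835396]
 [  0.           0.           1.        ]] [[ 0.089 -0.971  0.224  0.372]
 [-0.996 -0.087  0.017 -0.01 ]
 [ 0.003 -0.224 -0.975  1.31 ]
 [ 0.     0.     0.     1.   ]]
{'time': 0.1, 'joint_positions': array([ 1.19713638,  0.32176959, -0.07010323,  1.45153092,  0.02259098,
        1.37082324, -0.05690187]), 'qd': array([ 0.00057447, -0.0005295 ,  0.00077021, -0.00351748, -0.00090639,
       -0.00074037, -0.00239211]), 'joint_torque': array([-1.04899464e-03, -4.92571378e+01, -4.06471314e-01, -3.13397884e+01,
       -6.43320079e-02,  3.94832273e-02,  6.61102217e-05]), 'position': array([ 0.24556659, -0.60131917,  0.23556865]), 'tool_rot': array([-3.08105683e+00, -6.05020263e-01,  6.48021961e-04]), 'ft_force': array([-0.15053605,  0.5492437 ,  0.04190592]), 'torque': array([ 0.00227503,  0.01220067, -0.02869274]), 'grip_force': 0.0, 'grip_width': 1.0032746404415291}
```

View pics/s0.png

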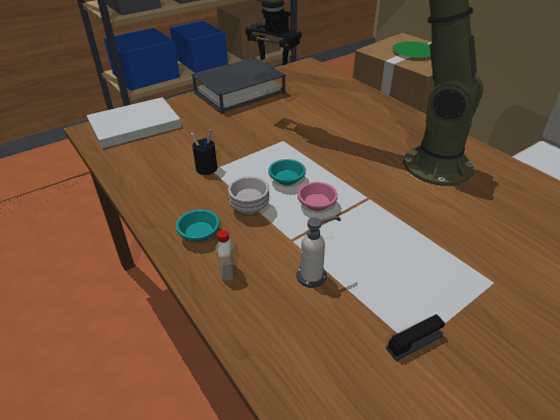

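View pics/t0.png

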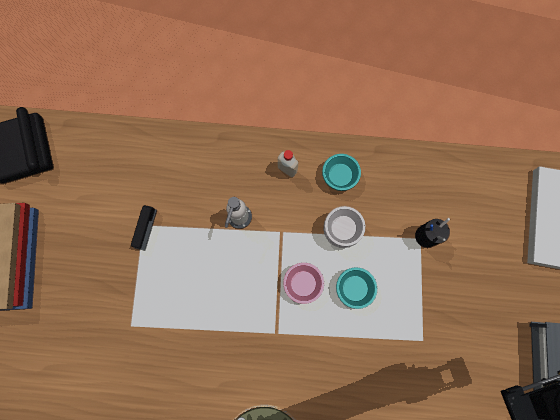

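The scene shows the grey metal stack at scene (249,195) / top (345,227). The white pump is at scene (313,255) / top (238,212), with its spout pointing to scene (340,219). Possible mistakes for the stack are the turquoise dishes at top (342,172) and (356,288), and the pink one at top (303,283). By the description I choose the grey stack of three. Next I measure and check it in a close crop.

```bash
cat > m.py <<'E'
from h import *
from scipy.optimize import least_squares
def circ(P):
    r=least_squares(lambda q:np.hypot(P[:,0]-q[0],P[:,1]-q[1])-q[2],[*P.mean(0)[:2],.05],loss='soft_l1',f_scale=.002);return r.x
for n in('s0','t0'):
    z=np.load(n+'.npz');im=z['im'];W=cloud(z['d'],z['K'],z['E']);Z=W[...,2]
    v,u=np.mgrid[:420,:560]
    c,r=((249,195),32) if n=='s0' else ((345,227),26)
    m=(np.hypot(u-c[0],v-c[1])<r)
    print(n,'stack zmax',np.nanpercentile(Z[m],[50,90,97,99.5]))
    R=W[m&(Z>.072)&(Z<.09)];print('rim',len(R),circ(R).round(4))
    c,r=((315,250),50) if n=='s0' else ((236,210),28)
    m=(np.hypot(u-c[0],v-c[1])<r)
    for lo,hi in((.02,.1),(.14,.156),(.158,.172),(.174,.2)):
        k=m&(Z>lo)&(Z<hi);Q=W[k];print(lo,len(Q),Q.mean(0).round(4) if len(Q) else '',Q.min(0).round(3) if len(Q) else '',Q.max(0).round(3) if len(Q) else '')
        if lo==.158: print(np.c_[u[k],v[k],(Q*1000).round()].astype(int)[::6].tolist())
    for nm,c,r in (('flask',(226,255) if n=='s0' else (288,165),20),('cup',(205,157) if n=='s0' else (433,233),18),('stapler',(415,337)if n=='s0' else (144,228),25),('turqA',(198,228) if n=='s0' else (342,172),22),('turqB',(287,173)if n=='s0' else (356,288),22),('pink',(318,197)if n=='s0' else (303,283),20)):
        k=(np.hypot(u-c[0],v-c[1])<r)&(Z>.025)&(Z<.2);Q=W[k];print(nm,np.percentile(Q,[2,50,98],0).round(3).tolist())
a=np.load('s0.npz')['im'][130:300,180:360];b=np.load('t0.npz')['im'][150:320,200:380]
cv2.imwrite('pics/crop.png',cv2.resize(np.hstack([a,b])[:,:,::-1],None,fx=2.2,fy=2.2,interpolation=cv2.INTER_CUBIC))
E
python3 m.py
```

```text
s0 stack zmax [0.00356234 0.07434623 0.0793635  0.08133689]
rim 377 [ 0.632  -0.1739  0.0541]
0.02 657 [0.6257 0.1163 0.0578] [ 0.448 -0.074  0.02 ] [0.675 0.168 0.1  ]
0.14 88 [0.6517 0.1452 0.1502] [0.632 0.126 0.14 ] [0.662 0.155 0.156]
0.158 18 [0.6232 0.1468 0.1642] [0.579 0.136 0.158] [0.659 0.156 0.172]
[[340, 218, 579, 154, 171], [339, 220, 584, 156, 169], [315, 230, 643, 142, 159]]
0.174 217 [0.6343 0.1438 0.1823] [0.581 0.124 0.174] [0.662 0.157 0.188]
flask [[0.793, -0.003, 0.029], [0.821, 0.024, 0.091], [0.837, 0.036, 0.135]]
cup [[0.607, -0.456, 0.028], [0.645, -0.412, 0.077], [0.671, -0.398, 0.107]]
stapler [[0.541, 0.402, 0.029], [0.601, 0.422, 0.048], [0.647, 0.438, 0.051]]
turqA [[0.752, -0.216, 0.026], [0.8, -0.18, 0.043], [0.86, -0.004, 0.136]]
turqB [[0.406, -0.278, 0.026], [0.454, -0.236, 0.043], [0.516, -0.117, 0.05]]
pink [[0.407, -0.124, 0.026], [0.446, -0.083, 0.042], [0.517, -0.014, 0.05]]
t0 stack zmax [0.04884766 0.07778789 0.08048648 0.08310842]
rim 440 [ 0.6283 -0.1763  0.0534]
0.02 107 [0.6254 0.1262 0.064 ] [0.616 0.109 0.021] [0.655 0.158 0.099]
0.14 20 [0.6373 0.1288 0.1481] [0.63  0.12  0.141] [0.651 0.14  0.156]
0.158 7 [0.6037 0.1419 0.1642] [0.578 0.124 0.158] [0.641 0.154 0.17 ]
[[239, 206, 641, 124, 159], [227, 227, 579, 149, 165]]
0.174 176 [0.6297 0.1403 0.1831] [0.579 0.122 0.175] [0.66  0.154 0.189]
flask [[0.785, -0.024, 0.03], [0.801, 0.003, 0.095], [0.825, 0.033, 0.14]]
cup [[0.6, -0.468, 0.03], [0.63, -0.428, 0.095], [0.666, -0.402, 0.136]]
stapler [[0.52, 0.398, 0.031], [0.582, 0.416, 0.048], [0.642, 0.437, 0.054]]
turqA [[0.747, -0.217, 0.026], [0.814, -0.167, 0.043], [0.857, -0.107, 0.051]]
turqB [[0.403, -0.279, 0.026], [0.459, -0.232, 0.043], [0.512, -0.169, 0.05]]
pink [[0.405, -0.124, 0.026], [0.459, -0.07, 0.042], [0.51, -0.018, 0.051]]
```

View pics/crop.png

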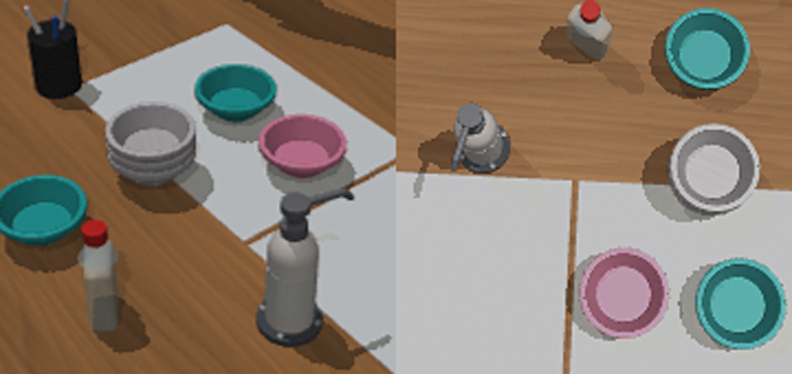

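The crop shows the three-dish grey stack with a single open top dish, so the choice holds. Its centre is about (0.630,-0.175) with the rim at z 0.078. The pump axis is about (0.642,0.140) and the spout tip about (0.580,0.152). I grip the rim on the -y side with tool x along the spout line, since the gripper body must not reach over the spout.

Request:
arm_command --pt "60 37 -15 0 7" --pt "60 74 -31 0 14" --pt "60 111 -46 0 21" --pt "60 148 -61 0 28" --pt "60 184 -77 0 33" --newtons 15

```text
time: 0.52
position: [0.3875, -0.4597, 0.2361]
tool_rot: [-3.127, 0.306, 0.001]
ft_force: [1.3, -0.5, -1.0]
grip_width: 0.73
grip_force: 0.0
```

Request:
arm_command --pt "60 22 -33 0 0" --pt "60 44 -66 0 0" --pt "60 66 -99 0 0" --pt "60 88 -132 0 0" --pt "60 110 -163 0 0"

```text
time: 0.93
position: [0.5265, -0.3192, 0.2362]
tool_rot: [-3.127, 0.294, 0.001]
ft_force: [1.2, -1.1, 0.7]
grip_width: 0.689
grip_force: 0.0
```

Request:
arm_command --pt "60 20 -32 0 0" --pt "60 40 -64 0 0" --pt "60 60 -90 0 0" --pt "60 60 -90 0 0" --pt "60 60 -90 0 0"

```text
time: 1.35
position: [0.6026, -0.241, 0.2356]
tool_rot: [-3.127, 0.286, 0.002]
ft_force: [0.2, 0.2, -0.4]
grip_width: 0.69
grip_force: 0.0
```

```bash
python3 - <<'E'
from h import *
s=get_state();print(s['position'],s['tool_rot'],s['ft_force'],s['joint_positions'].round(2))
im,d,K,E=snap('wrist','w0');print(K[0,0],E.round(3))
W=cloud(d,K,E);Z=W[...,2];np.save('w0c.npy',W)
for lo,hi in((.17,.2),(.07,.09)):
    k=(Z>lo)&(Z<hi);print(lo,k.sum(),np.nanpercentile(W[k],[2,50,98],0).round(3).tolist() if k.any() else '')
E
```

```text
[ 0.60259054 -0.24097296  0.23561468] [-3.12699783e+00  2.86495714e-01  1.60204262e-03] [ 0.16284876  0.20459504 -0.3514494 ] [ 0.56  0.33 -0.29  1.45  0.09  1.38 -1.48]
328.00107393334054 [[-0.182 -0.942 -0.281  0.679]
 [-0.983  0.174  0.054 -0.255]
 [-0.002  0.286 -0.958  0.383]
 [ 0.     0.     0.     1.   ]]
0.17 0 
0.07 5181 [[0.575, -0.418, 0.07], [0.638, -0.189, 0.077], [0.685, -0.122, 0.088]]
```

View pics/w0.png

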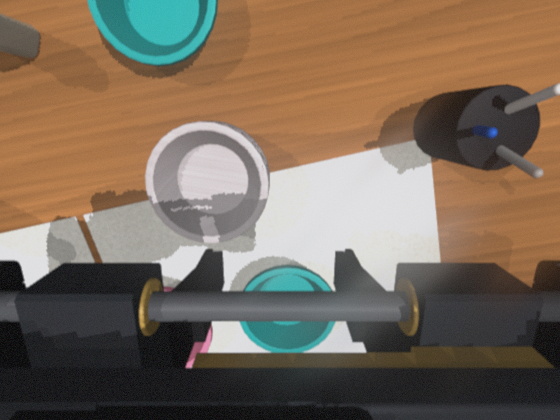

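The wrist view shows the stack's top rim as a clear ring centred near (207,182), with the fingers at the lower edge. I fit the rim from this near view.

```bash
python3 - <<'E'
from h import *
z=np.load('w0.npz');W=np.load('w0c.npy');Z=W[...,2];v,u=np.mgrid[:420,:560]
k=(np.hypot(u-207,v-182)<80)&(Z>.06)&(v<245)
print(np.nanpercentile(Z[k],[50,80,95]))
k&=(Z>.072)&(Z<.085)
m=k.astype(np.uint8)*255
m=cv2.morphologyEx(m,cv2.MORPH_OPEN,np.ones((2,2)))
c=max(cv2.findContours(m,0,1)[0],key=cv2.contourArea);h=cv2.convexHull(c)
P=h[:,0].astype(float);K,E=z['K'],z['E']
def ray(P,zz):
    r=np.c_[(P-K[:2,2])/K[0,0],np.ones(len(P))]@E[:3,:3].T;return E[:3,3]+r*((zz-E[2,3])/r[:,2])[:,None]
from scipy.optimize import least_squares
for zz in (.073,.078):
    Q=ray(P,zz);print(zz,least_squares(lambda q:np.hypot(Q[:,0]-q[0],Q[:,1]-q[1])-q[2],[.63,-.175,.059],loss='soft_l1',f_scale=.002).x.round(4))
R=W[k];print(least_squares(lambda q:np.hypot(R[:,0]-q[0],R[:,1]-q[1])-q[2],[.63,-.175,.055],loss='soft_l1',f_scale=.002).x.round(4))
E
```

```text
[0.07560878 0.07732801 0.07811126]
0.073 [ 0.6281 -0.1761  0.0593]
0.078 [ 0.6289 -0.1774  0.0584]
[ 0.6301 -0.1768  0.0534]
```

Request:
arm_command --pt "36 14 -13 20 0" --pt "36 14 -13 60 0" --pt "36 14 -13 100 0" --pt "36 14 -13 115 0" --pt "36 14 -13 115 0"

```text
time: 1.82
position: [0.6126, -0.2353, 0.1156]
tool_rot: [-3.126, 0.3, 0.016]
ft_force: [-0.7, -0.4, -0.0]
grip_width: 0.441
grip_force: 0.0
```

```bash
python3 - <<'E'
from h import *
s=get_state();print(s['position'],s['tool_rot'],s['ft_force'],s['grip_width'])
snap('wrist','w1')
E
```

```text
[ 0.61257288 -0.23532773  0.1156179 ] [-3.12593355  0.2996136   0.01647374] [-0.69380432 -0.39896817 -0.02518807] 0.44124205075403133
```

View pics/w1.png

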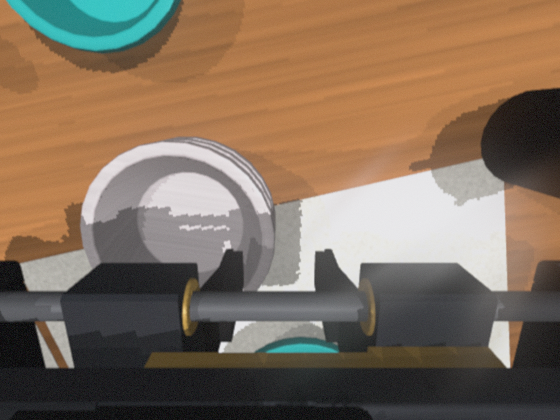

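The straddled rim is at about (250,260), between fingers at x=235 and 325. The grip is about 6 mm too far out, so I shift in and then go down.

Request:
arm_command --pt "36 6 -6 0 0" --pt "36 6 -6 10 0" --pt "36 6 -6 25 0" --pt "36 6 -6 35 0" --pt "36 6 -6 35 0"

```text
time: 2.28
position: [0.6236, -0.2289, 0.0849]
tool_rot: [-3.127, 0.295, 0.004]
ft_force: [-0.2, 0.3, 0.3]
grip_width: 0.413
grip_force: 0.0
```

Request:
arm_command --pt "36 0 0 0 0" --pt "36 0 0 0 0" --pt "36 0 0 0 0"

```text
time: 2.53
position: [0.6253, -0.2295, 0.0877]
tool_rot: [3.127, -0.295, 0.003]
ft_force: [-0.2, 0.4, -0.2]
grip_width: 0.416
grip_force: 0.0
```

Request:
arm_command --pt "36 -4 2 0 0" --pt "36 -4 2 4 0" --pt "36 -4 2 7 0" --pt "36 -4 2 7 0" --pt "36 -4 2 7 0"

```text
time: 2.95
position: [0.6199, -0.2304, 0.0791]
tool_rot: [-3.127, 0.295, 0.001]
ft_force: [-0.7, 0.0, -0.0]
grip_width: 0.416
grip_force: 0.0
```

Request:
arm_command --pt "20 0 0 0 0" --pt "12 0 0 0 0" --pt "5 0 0 0 0" --pt "0 0 0 0 0" --pt "0 0 0 0 0" --newtons 20

```text
time: 3.37
position: [0.6207, -0.2303, 0.0799]
tool_rot: [-3.128, 0.295, -0.002]
ft_force: [1.3, 0.2, 0.7]
grip_width: 0.159
grip_force: 18.2
```

Request:
arm_command --pt "0 0 0 0 0" --pt "0 0 0 0 0" --pt "0 0 0 0 0"

```text
time: 3.62
position: [0.6206, -0.2303, 0.0799]
tool_rot: [-3.128, 0.295, -0.001]
ft_force: [1.6, 0.5, 0.7]
grip_width: 0.158
grip_force: 18.3
```

Request:
arm_command --pt "0 0 0 -5 0" --pt "0 0 0 -12 0" --pt "0 0 0 -20 0" --pt "0 0 0 -30 0" --pt "0 0 0 -30 0"

```text
time: 4.03
position: [0.6214, -0.2313, 0.1125]
tool_rot: [3.126, -0.295, 0.006]
ft_force: [0.3, 0.2, -0.5]
grip_width: 0.125
grip_force: 19.5
```

```bash
python3 - <<'E'
from h import *
s=get_state();print(s['position'],s['tool_rot'],s['ft_force'],s['grip_width'],s['grip_force'])
a=snap('scene','s1')[0];b=snap('wrist','w2')[0]
cv2.imwrite('pics/c2.png',cv2.resize(np.hstack([cv2.resize(a[110:260,180:330],(420,420)),b])[:,:,::-1],(784,336)))
E
```

```text
[ 0.62144056 -0.23129853  0.11248066] [ 3.12599721 -0.29531164  0.0057559 ] [ 0.28042159  0.21854153 -0.46715242] 0.12516496169463148 19.454101792071015
```

View pics/c2.png

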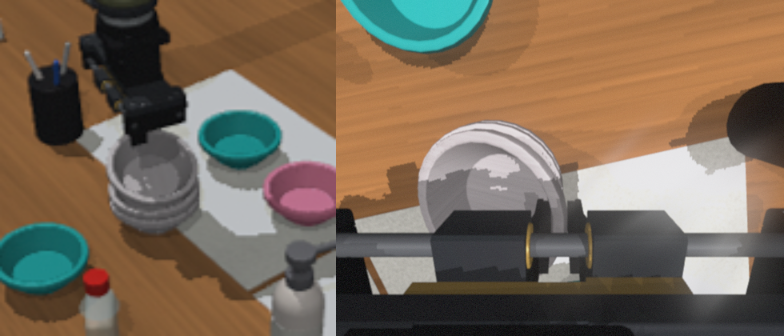

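The top dish is lifted and its neighbours stay in the stack, at crop (155,200). Next I raise it further and check how much it tilts and whether anything came along.

Request:
arm_command --pt "0 0 0 -20 0" --pt "0 0 0 -45 0" --pt "0 0 0 -70 0" --pt "0 0 0 -90 0" --pt "0 0 0 -90 0"

```text
time: 4.55
position: [0.6225, -0.2312, 0.2045]
tool_rot: [3.125, -0.295, 0.012]
ft_force: [1.5, 0.1, 0.0]
grip_width: 0.129
grip_force: 19.7
```

```bash
python3 - <<'E'
from h import *
s=get_state();print(s['position'],s['tool_rot'],s['ft_force'],s['grip_width'],s['grip_force'])
a,d,K,E=snap('scene','s2');W=cloud(d,K,E);b=snap('wrist','w3')[0]
k=(W[...,2]>.04)&(abs(W[...,0]-.63)<.06)&(abs(W[...,1]+.176)<.055);h=np.histogram(W[k][:,2],np.arange(.04,.26,.01));print(h[0])
cv2.imwrite('pics/c3.png',cv2.resize(np.hstack([cv2.resize(a[90:240,180:330],(420,420)),b])[:,:,::-1],(784,336)))
E
```

```text
[ 0.62245259 -0.23117778  0.20450239] [ 3.12546043 -0.29511996  0.01165913] [1.49374081 0.14345092 0.03388669] 0.12922763370030574 19.660973221762106
[246 203 245   0   0   0   0   0   0   0  72 256 320 208 171 130  39  14
   0   0   0]
```

View pics/c3.png

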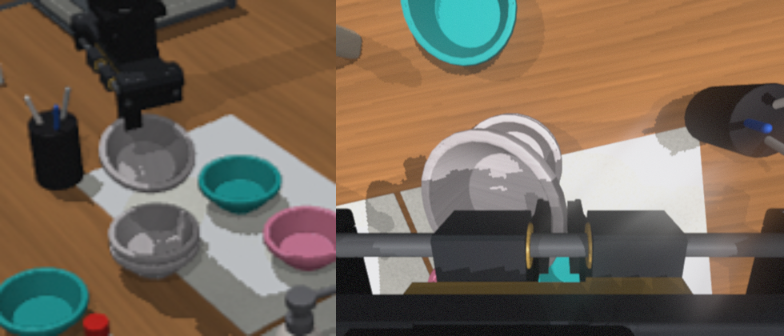

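The top dish alone is held, at crop (147,150), and the other two remain stacked at (155,240). I measure its tilt and centre from the inner floor and rim.

```bash
python3 - <<'E'
from h import *
for n,c in (('w3',(202,230)),('s2',None)):
    z=np.load(n+'.npz');W=cloud(z['d'],z['K'],z['E'])
    v,u=np.mgrid[:420,:560]
    if c is None: c=(180+145/336*150,90+155/336*150); r=7
    else: r=24
    print(c)
    Q=W[np.hypot(u-c[0],v-c[1])<r];Q=Q[~np.isnan(Q[:,0])];m=np.median(Q,0)
    Q=Q[abs(Q[:,2]-m[2])<.01];m=Q.mean(0);nn=np.linalg.svd(Q-m)[2][2];nn*=np.sign(nn[2]);print(n,len(Q),m.round(4),nn.round(3),Q[:,2].std())
    from scipy.optimize import least_squares
z=np.load('s2.npz');W=cloud(z['d'],z['K'],z['E']).reshape(-1,3)
Q=W[(np.hypot(W[:,0]-.63,W[:,1]+.176)<.085)&(W[:,2]>.12)]
for lo in(.14,.16,.18,.2): 
  q=Q[(Q[:,2]>lo)&(Q[:,2]<lo+.02)];print(lo,np.percentile(q,[1,50,99],0).round(3).tolist())
E
```

```text
(202, 230)
w3 1781 [ 0.6382 -0.1833  0.1484] [0.045 0.337 0.94 ] 0.0031571202687703435
(244.73214285714286, 159.19642857142856)
s2 153 [ 0.6204 -0.2003  0.1594] [0.01  0.31  0.951] 0.004088345076654049
0.14 [[0.59, -0.209, 0.145], [0.626, -0.182, 0.154], [0.663, -0.128, 0.16]]
0.16 [[0.579, -0.226, 0.16], [0.621, -0.195, 0.168], [0.686, -0.125, 0.18]]
0.18 [[0.574, -0.236, 0.18], [0.621, -0.215, 0.189], [0.687, -0.168, 0.2]]
0.2 [[0.598, -0.245, 0.2], [0.627, -0.219, 0.205], [0.65, -0.213, 0.218]]
```

```bash
python3 - <<'E'
from h import *
from scipy.optimize import least_squares
for n in('s0','t0'):
    z=np.load(n+'.npz');W=cloud(z['d'],z['K'],z['E']).reshape(-1,3)
    D=np.hypot(W[:,0]-.642,W[:,1]-.14)
    for lo,hi,r in((.03,.105,.028),(.14,.155,.015)):
        Q=W[(D<.045)&(W[:,2]>lo)&(W[:,2]<hi)]
        print(n,lo,len(Q),least_squares(lambda q:np.hypot(Q[:,0]-q[0],Q[:,1]-q[1])-r,[.642,.14],loss='soft_l1',f_scale=.002).x.round(4))
    Q=W[(D<.09)&(W[:,2]>.155)&(W[:,2]<.195)];T=Q[(Q[:,2]>.178)&(np.hypot(Q[:,0]-.642,Q[:,1]-.14)<.024)]
    print('head',len(T),T.mean(0).round(4),((T.min(0)+T.max(0))/2).round(4))
    S=Q[np.hypot(Q[:,0]-.642,Q[:,1]-.14)>.024];m=S.mean(0);v=np.linalg.svd((S-m)[:,:2])[2][0];print('spout',len(S),m.round(4),v.round(3),'far',S[np.argsort(S[:,0])[:5]].round(4).tolist())
E
```

```text
s0 0.03 496 [0.6458 0.1381]
s0 0.14 71 [0.6454 0.1379]
head 145 [0.6451 0.1413 0.1838] [0.6404 0.1397 0.183 ]
spout 63 [0.5995 0.1503 0.1788] [ 0.976 -0.216] far [[0.5792, 0.1535, 0.1711], [0.58, 0.1546, 0.1691], [0.5814, 0.1521, 0.1742], [0.5826, 0.154, 0.1701], [0.5832, 0.1542, 0.1736]]
t0 0.03 108 [0.6449 0.1378]
t0 0.14 17 [0.6457 0.1376]
head 122 [0.6421 0.1379 0.1842] [0.6398 0.1373 0.1833]
spout 55 [0.5971 0.1475 0.1799] [-0.978  0.208] far [[0.5776, 0.1537, 0.1704], [0.5783, 0.1514, 0.168], [0.579, 0.1492, 0.1652], [0.5792, 0.1504, 0.1777], [0.5803, 0.1541, 0.1703]]
```

Request:
arm_command --pt "0 -34 -12 0 0" --pt "0 -68 -24 0 0" --pt "0 -102 -36 0 0" --pt "0 -136 -48 0 0" --pt "0 -166 -60 0 0"

```text
time: 5.07
position: [0.4649, -0.1394, 0.1969]
tool_rot: [-3.127, 0.296, 0.008]
ft_force: [-0.6, -0.1, -0.4]
grip_width: 0.13
grip_force: 19.6
```

Request:
arm_command --pt "0 0 -30 0 0" --pt "0 0 -60 0 0" --pt "0 0 -90 20 0" --pt "0 0 -110 40 0" --pt "0 0 -130 55 0"

```text
time: 5.48
position: [0.4907, -0.0112, 0.1415]
tool_rot: [3.128, -0.293, -0.006]
ft_force: [-0.7, -0.8, -1.4]
grip_width: 0.122
grip_force: 19.7
```

Request:
arm_command --pt "0 0 0 0 0" --pt "0 0 0 0 0" --pt "0 0 0 0 0"

```text
time: 5.73
position: [0.492, -0.0137, 0.1437]
tool_rot: [3.127, -0.296, -0.003]
ft_force: [0.5, -0.8, -2.0]
grip_width: 0.12
grip_force: 19.7
```

Request:
arm_command --pt "0 2 -30 0 0" --pt "0 2 -60 0 0" --pt "0 2 -90 0 0" --pt "0 2 -120 0 0" --pt "0 2 -143 0 0"

```text
time: 6.15
position: [0.5222, 0.1282, 0.1452]
tool_rot: [-3.127, 0.297, -0.002]
ft_force: [0.7, 0.1, -1.2]
grip_width: 0.123
grip_force: 19.8
```

Request:
arm_command --pt "0 0 0 15 0" --pt "0 0 0 30 0" --pt "0 0 0 45 0" --pt "0 0 0 55 0" --pt "0 0 0 55 0"

```text
time: 6.57
position: [0.5202, 0.1254, 0.0875]
tool_rot: [3.126, -0.298, -0.006]
ft_force: [-1.0, -0.4, -1.9]
grip_width: 0.128
grip_force: 19.8
```

```bash
python3 - <<'E'
from h import *
s=get_state();print(s['position'],s['tool_rot'],s['ft_force'],s['grip_width'],s['grip_force'])
a,d,K,E=snap('scene','s3');b=snap('wrist','w4')[0]
cv2.imwrite('pics/c4.png',cv2.resize(np.hstack([cv2.resize(a[140:320,230:410],(420,420)),b])[:,:,::-1],(784,336)))
E
```

```text
[0.52022196 0.12537297 0.08750351] [ 3.12577586 -0.29840097 -0.00572829] [-1.03770082 -0.37240711 -1.88995576] 0.1284059302198369 19.840987215866335
```

View pics/c4.png

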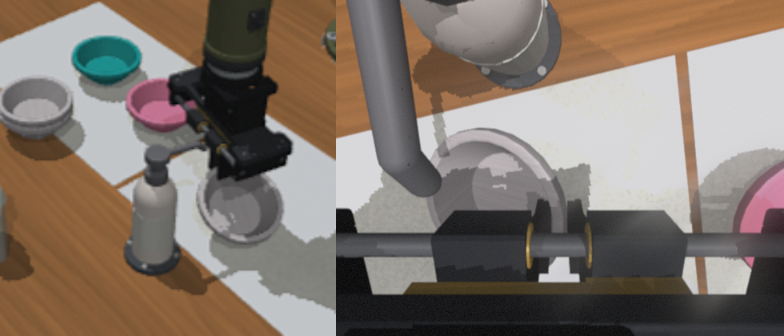

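The dish is just above the desk beside the pump, at crop (240,205). The spout tip, at wrist crop (425,180), is clear of the gripper. I set the far foot edge down, lighten the grip and level the dish.

Request:
arm_command --pt "0 0 0 6 0" --pt "0 0 0 10 0" --pt "0 0 0 13 0" --pt "0 0 0 13 0" --pt "0 0 0 13 0" --newtons 10

```text
time: 7.08
position: [0.5215, 0.1274, 0.0766]
tool_rot: [-3.128, 0.295, -0.0]
ft_force: [-0.5, -0.5, -1.3]
grip_width: 0.13
grip_force: 9.9
```

Request:
arm_command --pt "0 0 4 4 0" --pt "0 0 9 8 0" --pt "0 0 13 13 0" --pt "0 0 16 17 0" --pt "0 0 18 21 0" --newtons 6

```text
time: 7.5
position: [0.518, 0.1085, 0.055]
tool_rot: [3.127, -0.296, -0.0]
ft_force: [-0.9, -1.4, 1.6]
grip_width: 0.14
grip_force: 6.8
```

```bash
cat > t.py <<'E'
from h import *
import sys
s=get_state();print(s['position'],s['ft_force'],s['grip_width'],s['grip_force'])
n=sys.argv[1]
a,d,K,E=snap('scene',n)
W=cloud(d,K,E).reshape(-1,3);c=np.array([float(sys.argv[2]),float(sys.argv[3])])
Q=W[(np.hypot(*(W[:,:2]-c).T)<.022)&(W[:,2]>.004)&(W[:,2]<.08)];m=np.median(Q,0);Q=Q[abs(Q[:,2]-m[2])<.008];m=Q.mean(0);nn=np.linalg.svd(Q-m)[2][2];print('floor',len(Q),m.round(4),(nn*np.sign(nn[2])).round(3))
E
python3 t.py s4 .528 .163
```

```text
[0.51800141 0.10853602 0.05500792] [-0.87956269 -1.41264847  1.60702189] 0.14029681190130486 6.819561035342758
floor 159 [0.5274 0.1625 0.0181] [-0.029  0.074  0.997]
```

Nearly level and at the planned spot, so I release and go up.

Request:
arm_command --pt "0 0 1 3 0" --pt "12 0 1 3 0" --pt "22 0 1 3 0" --pt "32 0 1 3 0" --pt "34 0 1 3 0"

```text
time: 7.97
position: [0.5176, 0.1093, 0.0525]
tool_rot: [-3.127, 0.294, 0.001]
ft_force: [-0.1, -0.7, 0.9]
grip_width: 0.287
grip_force: 0.0
```

Request:
arm_command --pt "34 0 0 0 0" --pt "34 0 0 0 0" --pt "34 0 0 -20 0" --pt "34 0 0 -40 0" --pt "34 0 0 -50 0"

```text
time: 8.38
position: [0.5188, 0.1092, 0.1045]
tool_rot: [-3.127, 0.294, -0.004]
ft_force: [0.9, 0.7, 0.2]
grip_width: 0.384
grip_force: 0.0
```

```bash
cat >> t.py <<'E'
from scipy.optimize import least_squares
R=W[(np.hypot(*(W[:,:2]-c).T)<.075)&(W[:,2]>.038)&(W[:,2]<.052)]
print('rim',len(R),least_squares(lambda q:np.hypot(R[:,0]-q[0],R[:,1]-q[1])-.0545,c,loss='soft_l1',f_scale=.002).x.round(4))
E
python3 t.py s5 .528 .163
```

```text
[0.51881081 0.10923469 0.10448572] [0.88732394 0.68084815 0.17431982] 0.3838341932007267 0.0
floor 158 [0.5271 0.1622 0.0171] [-0.021 -0.001  1.   ]
rim 566 [0.5286 0.1622]
```

The dish stands level at (0.528,0.162), 54 mm from the spout tip. I nudge it about 23 mm toward the pump with closed fingers from the far side.

Request:
arm_command --pt "20 -40 0 0 0" --pt "0 -75 0 0 0" --pt "0 -86 -30 0 0" --pt "0 -86 -56 0 0" --pt "0 -86 -56 0 0"

```text
time: 8.85
position: [0.4431, 0.185, 0.1028]
tool_rot: [-3.126, 0.285, -0.003]
ft_force: [0.3, 2.0, 1.3]
grip_width: 0.097
grip_force: 0.0
```

Request:
arm_command --pt "0 0 0 0 0" --pt "0 0 0 30 0" --pt "0 0 0 55 0" --pt "0 0 0 68 0" --pt "0 0 0 68 0"

```text
time: 9.27
position: [0.4412, 0.1774, 0.0311]
tool_rot: [3.125, -0.297, -0.011]
ft_force: [-0.3, -0.8, -0.8]
grip_width: 0.008
grip_force: 0.0
```

Request:
arm_command --pt "0 0 0 0 0" --pt "0 0 0 0 0"

```text
time: 9.43
position: [0.4446, 0.1795, 0.0352]
tool_rot: [-3.127, 0.296, -0.002]
ft_force: [0.2, 0.8, 0.2]
grip_width: -0.002
grip_force: 0.0
```

Request:
arm_command --pt "0 8 0 0 0" --pt "0 14 0 0 0" --pt "0 19 0 0 0" --pt "0 24 0 0 0" --pt "0 29 0 0 0"

```text
time: 9.85
position: [0.473, 0.1742, 0.0348]
tool_rot: [-3.128, 0.296, -0.0]
ft_force: [-0.7, -0.2, 1.0]
grip_width: 0.005
grip_force: 0.5
```

```bash
python3 t.py s6 .538 .16
```

```text
[0.47302595 0.17421654 0.03477277] [-0.66305495 -0.19824312  1.04314989] 0.004802223776885427 0.5073150153475581
floor 168 [0.538  0.1604 0.0172] [0.018 0.006 1.   ]
rim 602 [0.5434 0.1608]
```

Request:
arm_command --pt "0 4 0 0 0" --pt "0 7 0 0 0" --pt "0 9 0 0 0" --pt "0 9 0 0 0" --pt "0 9 0 0 0"

```text
time: 10.32
position: [0.4813, 0.1727, 0.0345]
tool_rot: [-3.128, 0.295, -0.0]
ft_force: [0.9, -0.2, -0.4]
grip_width: 0.008
grip_force: 0.0
```

Request:
arm_command --pt "0 -10 0 0 0" --pt "0 -20 0 0 0" --pt "0 -25 0 -30 0" --pt "0 -25 0 -60 0" --pt "0 -25 0 -100 0"

```text
time: 10.73
position: [0.453, 0.1772, 0.1334]
tool_rot: [3.126, -0.292, -0.008]
ft_force: [1.2, -0.2, -0.3]
grip_width: 0.007
grip_force: 0.0
```

```bash
python3 t.py s7 .551 .159; python3 - <<'E'
from h import *
b=snap('wrist','w7')[0];a=np.load('s7.npz')['im']
cv2.imwrite('pics/c7.png',cv2.resize(np.hstack([cv2.resize(a[140:320,230:410],(420,420)),b])[:,:,::-1],(784,336)))
E
```

```text
[0.45301048 0.17721514 0.13343469] [ 1.16261989 -0.17683699 -0.26641446] 0.007219752621639019 0.0
floor 163 [0.5514 0.1591 0.0172] [0.    0.016 1.   ]
rim 568 [0.5524 0.1601]
```

View pics/c7.png

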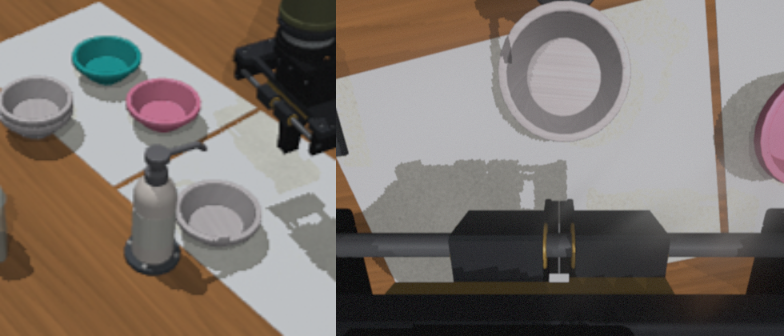

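The dish stands level at (0.552,0.160), about 30 mm from the spout tip at (0.581,0.152), and clear of the bottle. Next I go up and over the pump head.

Request:
arm_command --pt "0 0 0 -40 0" --pt "0 0 0 -80 0" --pt "0 0 0 -110 0" --pt "0 35 0 -110 0" --pt "0 70 0 -110 0"

```text
time: 11.25
position: [0.5259, 0.1659, 0.2482]
tool_rot: [3.128, -0.291, 0.012]
ft_force: [0.5, 0.4, -0.6]
grip_width: 0.006
grip_force: 0.0
```

Request:
arm_command --pt "0 35 0 0 0" --pt "0 70 1 0 0" --pt "0 105 2 0 0" --pt "0 125 2 0 0" --pt "0 125 2 0 0"

```text
time: 11.67
position: [0.6503, 0.1367, 0.2422]
tool_rot: [3.127, -0.301, -0.002]
ft_force: [-1.3, -0.2, -0.5]
grip_width: 0.005
grip_force: 0.0
```

Request:
arm_command --pt "0 0 0 0 0" --pt "0 0 0 0 0" --pt "0 0 0 0 0"

```text
time: 11.92
position: [0.6463, 0.1403, 0.2448]
tool_rot: [3.128, -0.292, -0.0]
ft_force: [0.2, 0.7, 0.0]
grip_width: 0.005
grip_force: 0.0
```

Request:
arm_command --pt "0 0 2 25 0" --pt "0 0 2 38 0" --pt "0 0 2 44 0" --pt "0 0 2 48 0" --pt "0 0 2 52 0"

```text
time: 12.33
position: [0.6469, 0.1371, 0.193]
tool_rot: [3.127, -0.295, -0.0]
ft_force: [-1.7, -0.8, 3.3]
grip_width: 0.007
grip_force: 1.7
```

Request:
arm_command --pt "0 0 0 3 0" --pt "0 0 0 6 0" --pt "0 0 0 8 0" --pt "0 0 0 9 0" --pt "0 0 0 9 0"

```text
time: 12.75
position: [0.6474, 0.1373, 0.1846]
tool_rot: [-3.128, 0.295, -0.001]
ft_force: [-3.6, -0.2, 6.1]
grip_width: 0.006
grip_force: 2.9
```

Request:
arm_command --pt "0 0 0 1 0" --pt "0 0 0 2 0" --pt "0 0 0 3 0" --pt "0 0 0 3 0"

```text
time: 13.08
position: [0.6475, 0.1373, 0.1843]
tool_rot: [3.127, -0.295, 0.003]
ft_force: [-8.6, -1.5, 16.6]
grip_width: 0.002
grip_force: 8.5
```

Request:
arm_command --pt "0 0 0 -8 0" --pt "0 0 0 -16 0" --pt "0 0 0 -30 0" --pt "0 0 0 -60 0" --pt "0 0 0 -90 0"

```text
time: 13.5
position: [0.6472, 0.1365, 0.2705]
tool_rot: [3.127, -0.295, -0.003]
ft_force: [1.8, 0.3, 0.9]
grip_width: 0.004
grip_force: 0.0
```

```bash
python3 t.py s8 .552 .159; python3 - <<'E'
from h import *
z=np.load('s8.npz');W=cloud(z['d'],z['K'],z['E']).reshape(-1,3)
for n,c,r in(('head',(.643,.14),.02),('spout',(.59,.15),.012)):
    Q=W[(np.hypot(*(W[:,:2]-c).T)<r)&(W[:,2]>.15)&(W[:,2]<.2)];print(n,len(Q),np.median(Q,0).round(4),np.percentile(Q[:,2],90))
cv2.imwrite('pics/f.png',cv2.resize(z['im'][120:320,160:420,::-1],None,fx=2.5,fy=2.5))
E
```

```text
[0.64723124 0.13651005 0.27049229] [1.80423773 0.33369026 0.92631866] 0.003969685996847666 0.0
floor 164 [0.5521 0.1591 0.0171] [-0.003 -0.011  1.   ]
rim 563 [0.5524 0.1599]
head 250 [0.6495 0.1426 0.1805] 0.18597088309756227
spout 36 [0.5907 0.1528 0.1782] 0.18238933315022332
```

View pics/f.png

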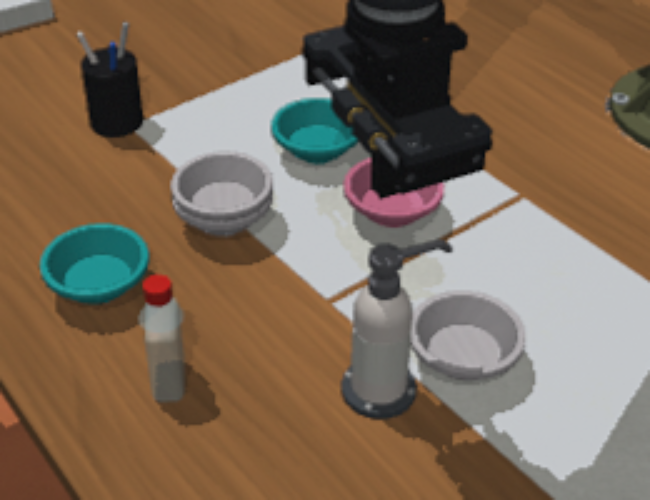

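The pump was pressed to its stop (16.6 N) and sprang back up. The dish stands under the spout at crop (467,335), the other two dishes are still stacked at (222,192), and the arm is clear. I hand in the job.

```bash
python3 -c "
from bench import *
print(close_job())"
```

```text
the job is handed in; nothing more can be done
None
```

The job is handed in: the top dish stands released about 30 mm sideways of the spout's end, the pump was pressed fully and sprang back up, and the other two dishes are still stacked; the judge returned no verdict.

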